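# Lay the scale's display column down on the bench stop

## Robot

A 6-joint arm with a two-finger parallel gripper is mounted at the origin on the work surface. World frame = base frame: x ahead of the robot, y to its left, z up, the work surface at z = 0. Lengths are in m, angles in rad, forces in N, time in s.
With the tool pointing down it reaches from about 0.225 to 0.875 m from the base axis. Payload 3.4 kg.
Tool frame: the origin (TCP) lies between the finger pads; the fingertips stand 25 mm ahead of it and the grasp point (between the pads) lies 6 mm ahead of it; z points along the fingers, y is the line along which they close (so a half turn about z gives the same grasp; the last joint's range is limited). The gripper opens to 85 mm and grips with 20 to 120 N. Pads are 22 mm wide; open, the fingers measure 114 mm over their backs; the gripper's body (76 mm by 85 mm) begins 54 mm behind the grasp point. The pads swing forward as they close: fully open they stand 13 mm farther back than shut.
Start: joints at [0.993, 0.276, 1.505, -0, 1.361, -0.121], TCP at [0.254, 0.516, 0.256] pointing down, gripper open.
Joint ranges: [-2.89, 2.89], [-0.75, 2.08], [0.22, 2.7], [-1.18, 4.32], [0.11, 2.71], [-2.7, 2.7]. Speed limits (rad/s): [2.57, 2.57, 3.14, 3.14, 3.14, 3.14].

## Interface

Orientations are given as a unit quaternion [w, x, y, z].
In Python, from rig import manip, cams, ticket gives the robot as it stands.
- The arm moves only by the tool step_arm, never from a script. Its argument "increments" is a list of rows, each an object with "dp": the shift along the world's x, y, z each as a share of 0.2 m, from -1 to 1, a list of three; "yaw": the turn about the world's z as a share of 0.15 rad, from -1 to 1; "grip": the opening, from 0 (shut) to 1 (fully open). In form: [{"dp": [tx, ty, tz], "yaw": yaw, "grip": grip}, ...]. A call has 1 to 5 rows; each row shifts and turns the commanded pose from where the row before left it; what a row does not reach is not made up. A row lasts 1/8 s, in which the tool goes at most 62.5 mm and 10.7 degrees, less where a joint would pass 70% of its speed; a pose out of reach is approached as far as the arm can. A call with a number of a shift or a turn outside -1 to 1 is refused whole. A call with a gripper value outside its range is refused whole. The fingers move at their own pace and stop on an object; "squeeze" is the grip in N (left out, the last holds). Time passes only in rows, so rows that do not move let the fingers close. It gives the time, the measured TCP pose, the force, the opening and the grip force at its end, in the units of the state.
- manip.get_state(): the state, without advancing time (a new reading comes with each control period).
- cams.get_image(name): name is "scene" or "top"; returns the picture (420x560x3 uint8, blue, green, red); there is no depth.
- cams.get_calibration(name): a dict with "fx", "fy", "cx", "cy" (pixels), "extrinsics" (4x4, takes a point from camera to world coordinates). Camera axes: x right, y up, looking along -z (the intrinsics and any distortion apply to the point x, -y, -z); pixel columns grow to the right and rows downward; lengths in m; the calibration is good to about 2 mm. A picture is of the moment at which its call begins. get_calibration takes no time and is no camera call.
- ticket.sign_off(): hands the job in; it is judged then, once.
The state is a dict: "clock": time; "qpos": joint angles; "qd": joint speeds; "effort": joint torques, N m; "position": TCP position; "ee_rot": TCP orientation; "contact_force": force on the tool from outside, world axes, zero at the start; "moment": the same for the moment, N m; "width": finger opening in m; "gripper_force": force on a finger pad.
Only numpy, scipy, OpenCV 4.12 (cv2) and the standard library are available. Lean on these libraries where they do the work, as an engineer would, in place of code of your own. Each camera call takes 0.05 s, during which the arm holds its last target. There are 200 camera calls.

## Task

Tip the upright scale column over onto its side, towards and across the rubber-topped bench stop, so that it ends lying level on the stop with its screen up and its base plate standing on edge where it stood, ready for new feet to be fitted. Let it down gently all the way with the fingers so that it never falls freely; only push and support it with the fingers, do not grip it, lift it or drag it along the bench. Leave everything else on the bench where it is, and finish clear of everything.

Things in the scene. Friction and masses are not known exactly. Their poses are not given: they have to be found in the camera images.
- scale_column: Loose parcel-scale display column, upright, 0.35 to 0.6 kg. Steel base plate 90 x 90 x 8 mm; aluminium tube 20 x 20 mm from 8 to 152 mm height; plastic head on top, 200 mm high in all. Origin at the centre of the plate's underside, z up the column; its -x side faces the stop. Centre of mass on the axis, about 70 mm up: tipped past about 32 degrees it falls unless held back.
- head (a point): Centre of the column's plastic head (152 to 200 mm height; 100 mm wide along the column's y, 24 mm thick along its x, centred on the axis). Screen, a 74 x 28 mm dark window, on the +x side. When the column lies on the stop it is level, the head's underside is 33 mm above the bench and its end overhangs the stop by about 65 mm: a finger has room under it.
- toe (a point): Middle of the lower -x edge of the column's base plate: the edge about which the column tips towards the stop, on the bench at the start.
- bench_stop: Fixed low bar, wood with a rubber top: 24 mm along its x, 130 mm along its y, 35 mm high, with a steel clamp 12 mm high at each end (170 mm over all). Origin at the centre of its underside. The column stands on its +x side, its near plate edge 112 to 132 mm from the bar's centre line, turned up to 6 degrees from square.
- rubber_foot_a: Loose black rubber scale foot, round, 36 mm across, 30 mm high, near the column or the stop; leave alone. Origin under its centre.
- rubber_foot_b: Second rubber foot, the same; leave alone.
- counterweight: Loose zinc counterweight, round, 44 mm across, 50 mm high with a knob; leave alone. Origin under its centre.
- bushing: Loose brass bushing, round, 28 mm across, 35 mm high; leave alone. Origin under its centre.
- hammer: Loose ball-peen hammer 280 mm long lying along its x, on the robot's right; leave alone.
- screwdriver: Loose screwdriver with amber handle, 190 mm long lying along its x, on the robot's left; leave alone.
Not all that is in view belongs to the job. Leave any green or turquoise look-alike of the scale_column alone.

How it is judged:
At the end, for the whole second after the job is handed in: The column lies at rest, level within about 4.5 degrees, screen up, its weight on the bench stop and on the lower edge of its base plate, and that edge is on the bench within 40 mm of where it stood (angle between scale_column's own z axis and vertical between 1.49 and 1.65 rad and angle between scale_column's own x axis and vertical below 0.1 rad and contact force between scale_column and bench_stop above 0.4 N and x of toe in the frame of bench_stop above 0.08 m and distance of toe from where it was at the start of the episode below 0.04 m and height (world z) of toe below 0.006 m and linear speed of scale_column below 0.02 m/s and angular speed of scale_column below 0.1 rad/s); the robot touches nothing.
It fails at once if the column falls or lands hard (turns faster than 3 rad/s) (angular speed of scale_column above 3 rad/s).
It fails at once if the column is lifted (its tipping edge more than 12 mm off the bench) (height (world z) of toe above 0.012 m).
It fails at once if the column is dragged or carried (its tipping edge more than 50 mm from its start) (distance of toe from where it was at the start of the episode above 0.05 m).
It fails at once if the column is squeezed or shoved with more than 20 N (contact force between the fingers and scale_column above 20 N).
It fails at once if another thing on the bench is moved more than 20 mm (distance of any of rubber_foot_a, rubber_foot_b, counterweight, bushing, hammer, screwdriver from where it was at the start of the episode above 0.02 m).
It also fails if it takes over 45 s, if anything falls off the work surface, if the arm or the gripper's body presses on something with over 40 N, if the wrist force passes 120 N, or if a joint passes its speed limit or range.

## Working session

There is one attempt and no reset: what is moved stays moved. The work goes in short steps, Python scripts to look and compute and a tool call to move; the robot and the scene stay as the last step left them, time stands still between calls to the robot, and variables do not carry over. Pictures are saved under pics/ and viewed, at most 11 in all, crops included, and the job is handed in when it is done.

Besides the shell and the picture viewer there is one more tool, called after "Request:" as name([rows], argument=value, ...), one row to a line, values as JSON. step_arm: Moves the arm, as the interface text tells. Shift numbers are shares of 0.2 m and turn numbers shares of 0.15 rad, none past 1 either way. Its arguments: {"type":"object","properties":{"increments":{"type":"array"},"squeeze":{"type":"number"}},"required":["increments"]}

```bash
mkdir -p pics; ls
python3 - <<'E'
from rig import manip,cams
import cv2
for n in("scene","top"):
    cv2.imwrite(f"pics/{n}0.png",cams.get_image(n)); print(n,cams.get_calibration(n))
print(manip.get_state())
E
```

```text
pics
scene {'fx': 456.67163881939354, 'fy': 456.67163881939354, 'cx': 286.82997570347345, 'cy': 205.55374592291807, 'extrinsics': array([[ 0.70571552, -0.39976723,  0.58493741,  1.24630537],
       [ 0.70810545,  0.42536462, -0.56360589, -0.65248507],
       [-0.02350051,  0.81194279,  0.58326377,  0.83341269],
       [ 0.        ,  0.        ,  0.        ,  1.        ]])}
top {'fx': 382.2392013909597, 'fy': 382.2392013909597, 'cx': 278.5143560016778, 'cy': 208.61718763199465, 'extrinsics': array([[ 0.01051866,  0.99757329, -0.0688251 ,  0.49054005],
       [-0.99991808,  0.00999146, -0.00799972,  0.00424537],
       [-0.00729265,  0.06890361,  0.99759667,  1.2171336 ],
       [ 0.        ,  0.        ,  0.        ,  1.        ]])}
{'clock': 0.1, 'qpos': array([ 9.92976362e-01,  2.76545902e-01,  1.50598390e+00, -1.22709809e-05,
        1.36067971e+00, -1.20959912e-01]), 'qd': array([ 2.15429634e-03, -3.21174767e-04, -3.35108973e-03,  5.58390094e-05,
       -1.92778541e-03,  9.36816945e-04]), 'effort': array([ 6.92891444e-04, -4.17693830e+01, -2.46405065e+01, -5.10343341e-06,
        5.85298476e-03,  1.09282473e-05]), 'position': array([0.25341311, 0.51568882, 0.25552711]), 'ee_rot': array([-2.71109171e-04,  2.26447287e-01,  9.74023086e-01, -7.61641682e-04]), 'contact_force': array([-0.34163666,  0.22926557,  0.85656092]), 'moment': array([-0.05708164,  0.02585313, -0.00732542]), 'gripper_force': 0.0, 'width': 0.08561931813310247}
```

View pics/scene0.png

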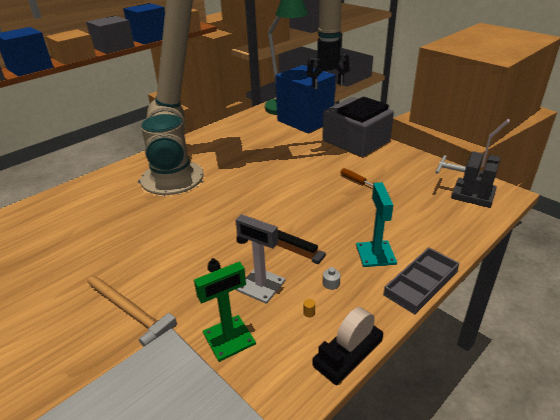

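View pics/top0.png

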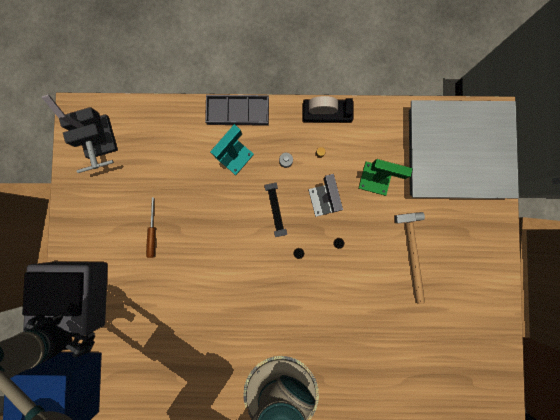

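The candidates are the grey column (scene 258,260; top 325,200), the green look-alike (scene 228,310; top 383,177) and the turquoise look-alike (scene 378,225; top 232,150). I choose the grey one because its dark screen faces away from the black stop bar (top 276,210). I'll check that in a close crop.

Run:
```python
import cv2,numpy as np
t=cv2.imread("pics/top0.png");s=cv2.imread("pics/scene0.png")
a=cv2.resize(t[140:270,255:355],None,fx=4,fy=4,interpolation=cv2.INTER_CUBIC)
b=cv2.resize(s[200:330,200:300],None,fx=4,fy=4,interpolation=cv2.INTER_CUBIC)
cv2.imwrite("pics/crop.png",np.hstack([a,b]))
```

```text
(no output)
```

View pics/crop.png

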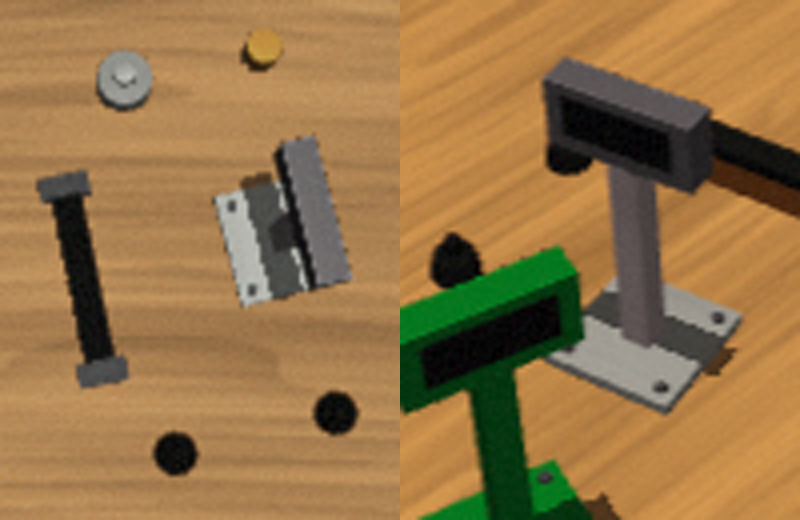

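The crop confirms the grey column. Its screen faces away from the stop. The near plate edge runs from crop (215,200) to (243,306), and the head top is a quad around (314,213). Next I'll cast rays.

```bash
cat > h.py <<'E'
import numpy as np
from rig import manip,cams
def ray(n,px,z):
    c=cams.get_calibration(n);E=c["extrinsics"]
    d=E[:3,:3]@np.array([(px[0]-c["cx"])/c["fx"],-(px[1]-c["cy"])/c["fy"],-1]);o=E[:3,3]
    return o+d*(z-o[2])/d[2]
def proj(n,P):
    c=cams.get_calibration(n);E=c["extrinsics"];p=E[:3,:3].T@(np.array(P)-E[:3,3])
    return [c["cx"]+c["fx"]*p[0]/-p[2],c["cy"]-c["fy"]*p[1]/-p[2]]
E
python3 - <<'E'
from h import *
np.set_printoptions(precision=4,suppress=True)
T=lambda x,y,z:ray("top",(255+(x-1.5)/4,140+(y-1.5)/4),z)
S=lambda x,y,z:ray("scene",(200+(x-400-1.5)/4,200+(y-1.5)/4),z)
D=dict(nearA=T(215,200,.008),nearB=T(243,306,.008),
h1=T(283,147,.2),h2=T(315,137,.2),h3=T(352,280,.2),h4=T(315,290,.2),
clA=T(64,188,.012),clB=T(103,372,.012),bar1=T(52,200,.035),bar2=T(84,197,.035),bar3=T(85,362,.035),bar4=T(114,357,.035),
cw=T(124,78,.04),bush=T(263,47,.035),fa=T(175,453,.03),fb=T(335,411,.03),
sfarR=S(741,318,.008),snear=S(669,410,.008),sh1=S(568,58,.2),sh2=S(711,108,.2),sh3=S(697,123,.2),sh4=S(546,76,.2))
for k,v in D.items():print(k,v)
A=D["nearA"];B=D["nearB"]
u=(A-B)/np.linalg.norm(A-B);print("edge len",np.linalg.norm(A-B),"ang",np.arctan2(u[1],u[0]))
v=D["clA"]-D["clB"];print("stop ang",np.arctan2(v[1],v[0]),np.linalg.norm(v))
H=(D["h1"]+D["h2"]+D["h3"]+D["h4"])/4;print("head",H); w=D["h2"]-D["h3"];print(np.arctan2(w[1],w[0]),np.linalg.norm(w),np.linalg.norm(D["h1"]-D["h2"]))
E
```

```text
nearA [ 0.6354 -0.0804  0.008 ]
nearB [ 0.5513 -0.1029  0.008 ]
h1 [ 0.6486 -0.1123  0.2   ]
h2 [ 0.6556 -0.1337  0.2   ]
h3 [ 0.5597 -0.1584  0.2   ]
h4 [ 0.5528 -0.1338  0.2   ]
clA [0.6434 0.0397 0.012 ]
clB [0.498  0.0073 0.012 ]
bar1 [0.631  0.0482 0.035 ]
bar2 [0.6336 0.0234 0.035 ]
bar3 [0.5054 0.0212 0.035 ]
bar4 [ 0.5095 -0.0012  0.035 ]
cw [ 0.7265 -0.0068  0.04  ]
bush [ 0.753  -0.1154  0.035 ]
fa [ 0.4361 -0.049   0.03  ]
fb [ 0.4697 -0.1723  0.03  ]
sfarR [ 0.641  -0.0836  0.008 ]
snear [ 0.6647 -0.1678  0.008 ]
sh1 [ 0.5586 -0.1366  0.2   ]
sh2 [ 0.6529 -0.1119  0.2   ]
sh3 [ 0.6569 -0.1265  0.2   ]
sh4 [ 0.5626 -0.1566  0.2   ]
edge len 0.08710669961017649 ang 0.26211066652504855
stop ang 0.21945548391819336 0.1489377551374428
head [ 0.6042 -0.1345  0.2   ]
0.2520043290715501 0.09895431379041211 0.02252023294257192
```

Toe is at about (0.593, -0.092), the column axis at (0.604, -0.135), and the tipping direction is about (-0.253, 0.967). The plan is to straddle the head with the fingers in line with the tipping direction. The rear finger pushes past balance, then the front finger catches the column and lets it down.

Request:
step_arm([
  {"dp": [0.14,-0.26,0.06],"yaw": 0.4,"grip": 1},
  {"dp": [0.14,-0.26,0.06],"yaw": 0.4,"grip": 1},
  {"dp": [0.14,-0.26,0.06],"yaw": 0.4,"grip": 1},
  {"dp": [0.14,-0.26,0.04],"yaw": 0.4,"grip": 1},
  {"dp": [0.14,-0.26,0],"yaw": 0.4,"grip": 1},
])

```text
clock: 0.72
position: [0.3945, 0.2545, 0.3009]
ee_rot: [0.001, 0.077, 0.997, 0.0]
contact_force: [0.2, 0.4, -0.5]
width: 0.0851
gripper_force: 0.0
```

Request:
step_arm([
  {"dp": [0.14,-0.26,0],"yaw": 0.4,"grip": 1},
  {"dp": [0.14,-0.26,0],"yaw": 0.4,"grip": 1},
  {"dp": [0.14,-0.26,0],"yaw": 0.4,"grip": 1},
  {"dp": [0.14,-0.26,0],"yaw": 0.4,"grip": 1},
  {"dp": [0.14,-0.26,0],"yaw": 0.4,"grip": 1},
])

```text
clock: 1.35
position: [0.5341, -0.0057, 0.3]
ee_rot: [-0.0, -0.072, 0.997, 0.0]
contact_force: [0.0, 0.4, -0.4]
width: 0.0854
gripper_force: 0.0
```

Request:
step_arm([
  {"dp": [0.12,-0.22,0],"yaw": 0.25,"grip": 1},
  {"dp": [0.12,-0.22,0],"yaw": 0.25,"grip": 1},
  {"dp": [0.11,-0.21,0],"yaw": 0.25,"grip": 1},
  {"dp": [0,0,0],"yaw": 0,"grip": 1},
])

```text
clock: 1.85
position: [0.6047, -0.1371, 0.2987]
ee_rot: [-0.001, -0.126, 0.992, -0.0]
contact_force: [-0.3, 1.4, -0.5]
width: 0.0853
gripper_force: 0.0
```

Run:
```python
from h import *
import cv2
t=cams.get_image("top");s=cams.get_image("scene")
a=cv2.resize(t[130:270,250:390],(560,560));b=cv2.resize(s[100:310,190:280],(240,560))
cv2.imwrite("pics/a1.png",np.hstack([a,b]));st=manip.get_state();print(st["position"],st["ee_rot"],st["qpos"])
```

```text
[ 0.60324731 -0.13399296  0.29936962] [-9.39594964e-04 -1.26922682e-01  9.91911822e-01  8.29447126e-04] [-3.31477662e-01  3.23482708e-01  1.32999587e+00  6.57349377e-04
  1.49053359e+00 -2.15685959e+00]
```

View pics/a1.png

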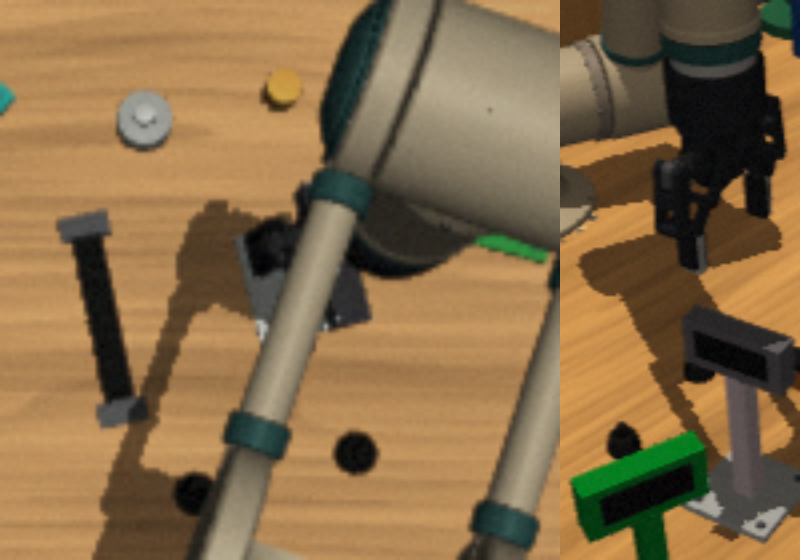

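The crop shows the gripper aligned above the grey column, with the finger line along the tipping direction. The rear fingertip is at crop (692,270).

Run:
```python
from h import *
for z in(.28,.285,.275,.27): print(z,proj("scene",(.6145,-.178,z)), proj("scene",(.592,-.0905,z)))
print("obs",190+132/2.667,100+270/2.667,"far tip",190+195/2.667,100+216/2.667)
```

```text
0.28 [np.float64(240.73152353160623), np.float64(203.1438564900193)] [np.float64(264.13456489935186), np.float64(182.64582773101432)]
0.285 [np.float64(240.534944955318), np.float64(201.19896666265208)] [np.float64(264.01699105684924), np.float64(180.7614982960569)]
0.275 [np.float64(240.9269111010856), np.float64(205.0769628510974)] [np.float64(264.25146981164534), np.float64(184.51943637250054)]
0.27 [np.float64(241.1211184549607), np.float64(206.99839251084705)] [np.float64(264.36771148630083), np.float64(186.3824154540693)]
obs 239.49381327334083 201.23734533183352 far tip 263.1158605174353 180.98987626546682
```

Request:
step_arm([
  {"dp": [0,0,-0.14],"yaw": 0,"grip": 1},
  {"dp": [0,0,-0.14],"yaw": 0,"grip": 1},
  {"dp": [0,0,-0.14],"yaw": 0,"grip": 1},
  {"dp": [0,0,-0.13],"yaw": 0,"grip": 1},
  {"dp": [0,0,0],"yaw": 0,"grip": 1},
])

```text
clock: 2.58
position: [0.6016, -0.132, 0.1886]
ee_rot: [-0.002, -0.128, 0.992, 0.001]
contact_force: [0.3, -1.0, -0.1]
width: 0.0856
gripper_force: 0.0
```

Request:
step_arm([
  {"dp": [0,0,0],"yaw": 0,"grip": 0.5},
  {"dp": [0,0,0],"yaw": 0,"grip": 0.5},
  {"dp": [0,0,0],"yaw": 0,"grip": 0.5},
  {"dp": [0,0,0],"yaw": 0,"grip": 0.5},
])

```text
clock: 3.08
position: [0.6038, -0.134, 0.1909]
ee_rot: [0.0, -0.127, 0.992, -0.0]
contact_force: [-0.6, 0.5, 0.5]
width: 0.0431
gripper_force: 0.0
```

Request:
step_arm([
  {"dp": [-0.005,0.02,0],"yaw": 0,"grip": 0.5},
  {"dp": [-0.005,0.02,0],"yaw": 0,"grip": 0.5},
  {"dp": [-0.005,0.02,0],"yaw": 0,"grip": 0.5},
  {"dp": [-0.005,0.02,0],"yaw": 0,"grip": 0.5},
  {"dp": [-0.005,0.02,0],"yaw": 0,"grip": 0.5},
])

```text
clock: 3.7
position: [0.5988, -0.1138, 0.1905]
ee_rot: [0.0, -0.128, 0.992, -0.0]
contact_force: [-0.3, -1.5, 1.5]
width: 0.0428
gripper_force: 0.8
```

Request:
step_arm([
  {"dp": [-0.0065,0.025,0],"yaw": 0,"grip": 0.5},
  {"dp": [-0.0065,0.025,0],"yaw": 0,"grip": 0.5},
  {"dp": [-0.0065,0.025,0],"yaw": 0,"grip": 0.5},
  {"dp": [-0.0065,0.025,0],"yaw": 0,"grip": 0.5},
  {"dp": [-0.0065,0.025,0],"yaw": 0,"grip": 0.5},
])

```text
clock: 4.32
position: [0.592, -0.0885, 0.1903]
ee_rot: [-0.0, -0.128, 0.992, 0.0]
contact_force: [-0.2, -0.5, 1.0]
width: 0.0429
gripper_force: 0.6
```

Run:
```python
from h import *
import cv2
t=cams.get_image("top");s=cams.get_image("scene")
a=cv2.resize(t[130:270,250:360],(440,560));b=cv2.resize(s[170:310,190:280],(360,560))
cv2.imwrite("pics/a2.png",np.hstack([a,b]));st=manip.get_state();print(st["position"],st["contact_force"])
```

```text
[ 0.59178088 -0.08813044  0.19018376] [ 0.65235069 -1.7156077   0.16646801]
```

View pics/a2.png

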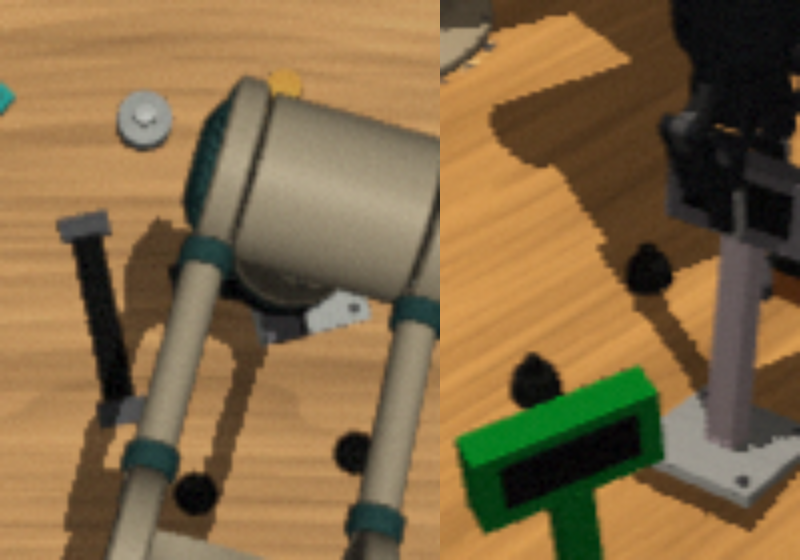

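The column is tilting with its rear plate edge raised, and the toe looks in place. I'll keep pushing.

Request:
step_arm([
  {"dp": [-0.0065,0.025,0],"yaw": 0,"grip": 0.5},
  {"dp": [-0.0065,0.025,0],"yaw": 0,"grip": 0.5},
  {"dp": [-0.0065,0.025,0],"yaw": 0,"grip": 0.5},
  {"dp": [-0.0065,0.025,0],"yaw": 0,"grip": 0.5},
  {"dp": [-0.0065,0.025,0],"yaw": 0,"grip": 0.5},
])

```text
clock: 5.05
position: [0.5854, -0.0634, 0.1902]
ee_rot: [-0.0, -0.128, 0.992, 0.0]
contact_force: [0.6, -0.0, 0.2]
width: 0.0426
gripper_force: 0.2
```

Request:
step_arm([
  {"dp": [-0.0065,0.025,0],"yaw": 0,"grip": 0.5},
  {"dp": [-0.0065,0.025,0],"yaw": 0,"grip": 0.5},
  {"dp": [-0.0065,0.025,0],"yaw": 0,"grip": 0.5},
  {"dp": [-0.0065,0.025,0],"yaw": 0,"grip": 0.5},
])

```text
clock: 5.55
position: [0.5803, -0.0436, 0.1903]
ee_rot: [-0.0, -0.127, 0.992, 0.0]
contact_force: [0.4, 1.0, -0.3]
width: 0.0427
gripper_force: 0.0
```

Request:
step_arm([
  {"dp": [-0.005,0.02,0],"yaw": 0,"grip": 0.5},
  {"dp": [-0.005,0.02,0],"yaw": 0,"grip": 0.5},
  {"dp": [-0.005,0.02,0],"yaw": 0,"grip": 0.5},
  {"dp": [-0.005,0.02,0],"yaw": 0,"grip": 0.5},
])

```text
clock: 6.05
position: [0.5764, -0.0276, 0.1903]
ee_rot: [-0.0, -0.127, 0.992, 0.0]
contact_force: [0.0, 0.1, -0.5]
width: 0.0426
gripper_force: 0.0
```

Request:
step_arm([
  {"dp": [-0.005,0.02,0],"yaw": 0,"grip": 0.5},
  {"dp": [-0.005,0.02,0],"yaw": 0,"grip": 0.5},
  {"dp": [0,0,0],"yaw": 0,"grip": 0.5},
  {"dp": [0,0,0],"yaw": 0,"grip": 0.5},
])

```text
clock: 6.55
position: [0.5745, -0.0199, 0.1904]
ee_rot: [0.0, -0.128, 0.992, 0.0]
contact_force: [-0.3, 0.9, -0.3]
width: 0.0428
gripper_force: 0.2
```

Run:
```python
from h import *
import cv2
t=cams.get_image("top");s=cams.get_image("scene")
a=cv2.resize(t[130:270,250:360],(440,560));b=cv2.resize(s[170:310,190:280],(360,560))
cv2.imwrite("pics/a3.png",np.hstack([a,b]));st=manip.get_state();print(st["position"],st["contact_force"],st["gripper_force"])
```

```text
[ 0.57449758 -0.02002798  0.19036877] [-0.15646624 -0.22856552  1.4321477 ] 0.20472630858421326
```

View pics/a3.png

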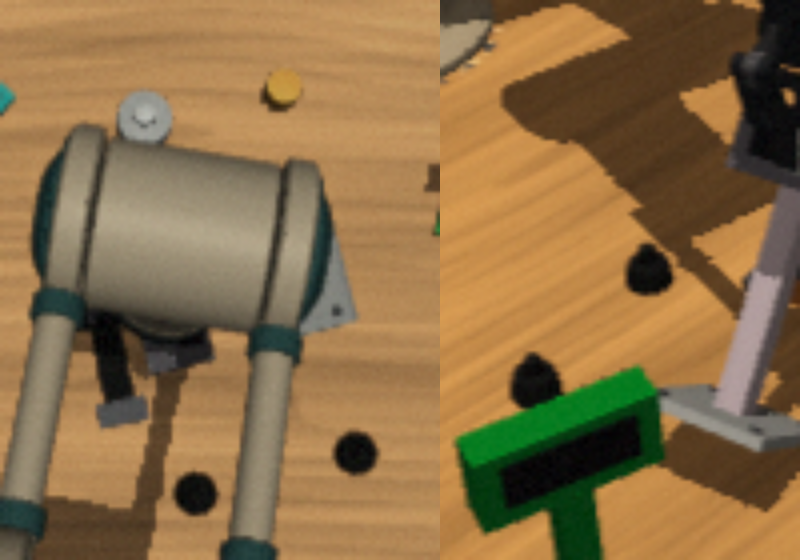

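The column is past balance at about 36° and sits between the fingers. Now I'll open the fingers slowly while lowering, so the front finger carries it down.

Request:
step_arm([
  {"dp": [-0.0015,0.005,-0.014],"yaw": 0,"grip": 0.53},
  {"dp": [-0.0015,0.005,-0.014],"yaw": 0,"grip": 0.56},
  {"dp": [-0.0015,0.005,-0.014],"yaw": 0,"grip": 0.6},
  {"dp": [-0.0015,0.005,-0.014],"yaw": 0,"grip": 0.63},
  {"dp": [-0.0015,0.005,-0.014],"yaw": 0,"grip": 0.66},
])

```text
clock: 7.28
position: [0.5729, -0.0148, 0.1761]
ee_rot: [-0.0, -0.127, 0.992, 0.0]
contact_force: [-0.5, 0.9, 0.4]
width: 0.0562
gripper_force: 0.4
```

Request:
step_arm([
  {"dp": [-0.0015,0.005,-0.014],"yaw": 0,"grip": 0.7},
  {"dp": [-0.0015,0.005,-0.014],"yaw": 0,"grip": 0.73},
  {"dp": [-0.0015,0.005,-0.014],"yaw": 0,"grip": 0.76},
  {"dp": [-0.0015,0.005,-0.014],"yaw": 0,"grip": 0.8},
  {"dp": [-0.0015,0.005,-0.014],"yaw": 0,"grip": 0.83},
])

```text
clock: 7.9
position: [0.5714, -0.0097, 0.1622]
ee_rot: [0.0, -0.127, 0.992, 0.0]
contact_force: [-0.8, 1.0, 0.7]
width: 0.071
gripper_force: 0.7
```

Request:
step_arm([
  {"dp": [-0.0015,0.005,-0.014],"yaw": 0,"grip": 0.86},
  {"dp": [-0.0015,0.005,-0.014],"yaw": 0,"grip": 0.9},
  {"dp": [-0.0015,0.005,-0.014],"yaw": 0,"grip": 0.93},
  {"dp": [-0.0015,0.005,-0.014],"yaw": 0,"grip": 0.96},
  {"dp": [-0.0015,0.005,-0.014],"yaw": 0,"grip": 1},
])

```text
clock: 8.52
position: [0.5699, -0.0046, 0.1482]
ee_rot: [-0.0, -0.127, 0.992, 0.0]
contact_force: [-1.0, 1.3, 0.7]
width: 0.0852
gripper_force: 1.2
```

Run:
```python
from h import *
import cv2
t=cams.get_image("top");s=cams.get_image("scene")
a=cv2.resize(t[130:270,230:340],(440,560));b=cv2.resize(s[170:310,190:280],(360,560))
cv2.imwrite("pics/a4.png",np.hstack([a,b]));st=manip.get_state();print(st["position"],st["contact_force"],st["gripper_force"])
```

```text
[ 0.56970539 -0.00454414  0.14803757] [-1.03495431  1.48408489  0.1089841 ] 0.9492328483611345
```

View pics/a4.png

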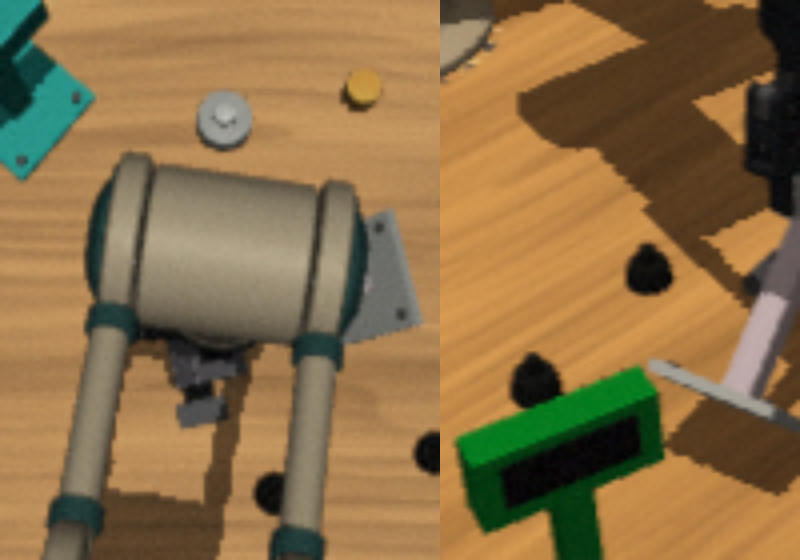

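The column leans on the front finger at about 50°. I'll yaw the tool about the contact so the rear finger will pass beside the tube.

Request:
step_arm([
  {"dp": [-0.017,0.001,0],"yaw": -0.53,"grip": 1},
  {"dp": [-0.017,0.001,0],"yaw": -0.53,"grip": 1},
  {"dp": [-0.017,0.004,0],"yaw": -0.53,"grip": 1},
  {"dp": [-0.017,0.006,0],"yaw": -0.53,"grip": 1},
  {"dp": [-0.017,0.006,0],"yaw": -0.53,"grip": 1},
])

```text
clock: 9.25
position: [0.5529, -0.0017, 0.1483]
ee_rot: [0.0, 0.072, 0.997, -0.0]
contact_force: [-0.0, 0.4, -0.8]
width: 0.0857
gripper_force: 0.4
```

```bash
cat > pos.py <<'E'
from h import *
st=manip.get_state();p=st["position"];q=st["ee_rot"]
phi=np.arctan2(2*q[2]**2-1,2*q[1]*q[2]);y=np.array([np.cos(phi),np.sin(phi)]);w=np.array([y[1],-y[0]])
t=np.array([-.253,.967]);e=np.array([.967,.253]);toe=np.array([.593,-.0915])
hw=st["width"]/2
for n,Q in(("front edge",p[:2]+hw*y+.011*w),("rear in",p[:2]-hw*y),("rear out",p[:2]-(hw+.015)*y)): print(n,"s",(Q-toe)@t,"e",(Q-toe)@e)
X=((p[:2]+hw*y+.011*w)-toe)@t*1000
from scipy.optimize import brentq
th=brentq(lambda a:-33*np.cos(a)+200*np.sin(a)-X,0,1.57) if X<200 else 1.57
print("theta",np.degrees(th),"corner h",200*np.cos(th)+33*np.sin(th),"tip",p[2]-.014,"phi",phi,st["contact_force"],st["gripper_force"])
E
python3 pos.py
```

```text
front edge s 0.132190743225269 e 0.010735828403041
rear in s 0.05758606258822729 e -0.03275187908024442
rear out s 0.04377688197422763 e -0.03859170619839923
theta 50.072235912434756 corner h 153.67045065838457 tip 0.13429026013787615 phi 1.4266082803882987 [-0.03485337  0.38821131 -0.75748292] 0.4129001760156825
```

Request:
step_arm([
  {"dp": [-0.003,0.012,-0.016],"yaw": 0,"grip": 1},
  {"dp": [-0.003,0.012,-0.016],"yaw": 0,"grip": 1},
  {"dp": [-0.003,0.012,-0.016],"yaw": 0,"grip": 1},
  {"dp": [-0.003,0.012,-0.016],"yaw": 0,"grip": 1},
  {"dp": [-0.003,0.012,-0.016],"yaw": 0,"grip": 1},
])

```text
clock: 9.88
position: [0.5501, 0.0112, 0.1323]
ee_rot: [0.0, 0.071, 0.997, 0.0]
contact_force: [-1.4, 4.4, 3.0]
width: 0.0852
gripper_force: 2.2
```

Request:
step_arm([
  {"dp": [-0.003,0.012,-0.016],"yaw": 0,"grip": 1},
  {"dp": [-0.003,0.012,-0.016],"yaw": 0,"grip": 1},
  {"dp": [-0.003,0.012,-0.016],"yaw": 0,"grip": 1},
  {"dp": [-0.003,0.012,-0.016],"yaw": 0,"grip": 1},
  {"dp": [-0.003,0.012,-0.016],"yaw": 0,"grip": 1},
])

```text
clock: 10.5
position: [0.5468, 0.0227, 0.116]
ee_rot: [-0.0, 0.071, 0.997, -0.0]
contact_force: [-1.0, 3.6, 0.9]
width: 0.0859
gripper_force: 1.7
```

```bash
python3 - <<'E'
from h import *
import cv2
t=cams.get_image("top");s=cams.get_image("scene")
a=cv2.resize(t[130:270,230:340],(440,560));b=cv2.resize(s[170:310,210:300],(360,560))
cv2.imwrite("pics/a5.png",np.hstack([a,b]))
E
python3 pos.py
```

```text
front edge s 0.1574971797629068 e 0.010717463271806522
rear in s 0.08282106540314414 e -0.03255558174215244
rear out s 0.06899654977347637 e -0.03835901327918907
theta 60.35430312523377 corner h 127.60736015892802 tip 0.10176500511869918 phi 1.4292424238450703 [-0.46167273  2.55519978  0.32039806] 1.6569445934146643
```

View pics/a5.png

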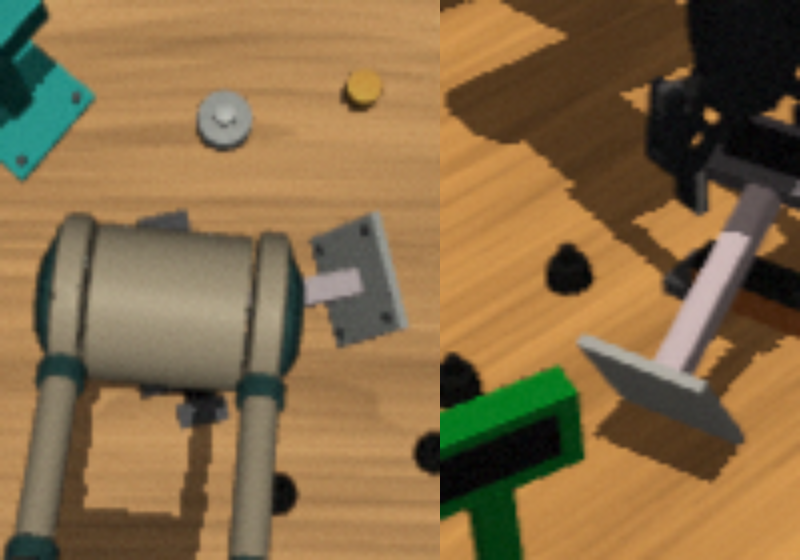

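The column is at about 60°, with the rear finger beside the tube. The rear plate edge is seen at crop (375,213)-(405,328), and I'll use it to check for toe slip.

Run:
```python
from h import *
t=np.array([-.253,.967])
A=ray("top",(323.75,183.25),.078)[:2];B=ray("top",(331.25,212),.078)[:2]
toe=(A+B)/2+t*.0445;print(A,B,np.linalg.norm(A-B),"toe",toe,"yaw",np.arctan2(*(A-B)[::-1]))
```

```text
[ 0.64672864 -0.12145331] [ 0.56059246 -0.14400706] 0.08903995191435994 toe [ 0.59240205 -0.08969869] yaw 0.25608926157918005
```

Request:
step_arm([
  {"dp": [-0.0025,0.01,-0.008],"yaw": 0,"grip": 1},
  {"dp": [-0.0025,0.01,-0.008],"yaw": 0,"grip": 1},
  {"dp": [-0.0025,0.01,-0.01],"yaw": 0,"grip": 1},
  {"dp": [-0.0025,0.01,-0.01],"yaw": 0,"grip": 1},
  {"dp": [-0.0025,0.01,-0.01],"yaw": 0,"grip": 1},
])

```text
clock: 11.22
position: [0.5443, 0.0327, 0.1069]
ee_rot: [-0.0, 0.071, 0.997, -0.0]
contact_force: [-0.1, 1.2, -0.4]
width: 0.0851
gripper_force: 0.5
```

The toe has not moved and the yaw is unchanged.

Request:
step_arm([
  {"dp": [-0.0025,0.01,-0.012],"yaw": 0,"grip": 1},
  {"dp": [-0.0025,0.01,-0.012],"yaw": 0,"grip": 1},
  {"dp": [-0.0025,0.01,-0.012],"yaw": 0,"grip": 1},
  {"dp": [-0.0025,0.01,-0.012],"yaw": 0,"grip": 1},
  {"dp": [-0.0025,0.01,-0.012],"yaw": 0,"grip": 1},
])

```text
clock: 11.85
position: [0.5419, 0.0428, 0.095]
ee_rot: [-0.0, 0.071, 0.997, 0.0]
contact_force: [0.0, 1.5, -1.0]
width: 0.0856
gripper_force: 0.6
```

```bash
python3 pos.py
```

```text
front edge s 0.17803326283703655 e 0.011267922130294247
rear in s 0.1033963507864489 e -0.03201099428376125
rear out s 0.08957323179970972 e -0.03781775168169438
theta 70.80625882210394 corner h 96.91830231487221 tip 0.08095111164426406 phi 1.4290018346643603 [ 0.03011677  1.46162833 -1.03761159] 0.6360617140308022
```

Request:
step_arm([
  {"dp": [-0.0016,0.0064,-0.012],"yaw": 0,"grip": 1},
  {"dp": [-0.0016,0.0064,-0.012],"yaw": 0,"grip": 1},
  {"dp": [-0.0016,0.0064,-0.012],"yaw": 0,"grip": 1},
  {"dp": [-0.0016,0.0064,-0.013],"yaw": 0,"grip": 1},
  {"dp": [-0.0016,0.0064,-0.013],"yaw": 0,"grip": 1},
])

```text
clock: 12.48
position: [0.5403, 0.0493, 0.0825]
ee_rot: [-0.0, 0.071, 0.997, 0.0]
contact_force: [0.3, 2.0, -0.7]
width: 0.0858
gripper_force: 0.8
```

```bash
python3 pos.py
```

```text
front edge s 0.18472609860937025 e 0.011353043386576382
rear in s 0.10996166202548407 e -0.03199061474145029
rear out s 0.09613924088715535 e -0.03779903310402404
theta 75.05620749392067 corner h 83.45818409575298 tip 0.06854089002829554 phi 1.4288816731749343 [ 0.3389554   2.03093979 -0.69430042] 0.8436089591123164
```

Request:
step_arm([
  {"dp": [-0.0016,0.0062,-0.013],"yaw": 0,"grip": 1},
  {"dp": [-0.0016,0.0062,-0.013],"yaw": 0,"grip": 1},
  {"dp": [-0.0016,0.0062,-0.014],"yaw": 0,"grip": 1},
  {"dp": [-0.0016,0.0062,-0.014],"yaw": 0,"grip": 1},
  {"dp": [-0.0016,0.0062,-0.014],"yaw": 0,"grip": 1},
])

```text
clock: 13.1
position: [0.5387, 0.0553, 0.0689]
ee_rot: [-0.0, 0.071, 0.997, 0.0]
contact_force: [-1.1, 2.5, -1.7]
width: 0.0851
gripper_force: 0.9
```

```bash
python3 - <<'E'
from h import *
import cv2
t=cams.get_image("top");s=cams.get_image("scene")
a=cv2.resize(t[130:270,230:340],(440,560));b=cv2.resize(s[170:310,210:300],(360,560))
cv2.imwrite("pics/a6.png",np.hstack([a,b]))
E
python3 pos.py
```

```text
front edge s 0.19092672346578038 e 0.011114994141652616
rear in s 0.11653744552682727 e -0.03205278291321237
rear out s 0.10271388008626914 e -0.037858477403159875
theta 79.7421902220705 corner h 68.08807727217305 tip 0.054746044285372636 phi 1.4290787269215754 [ 0.58810436  1.92002799 -0.97652748] 1.011481701862067
```

View pics/a6.png

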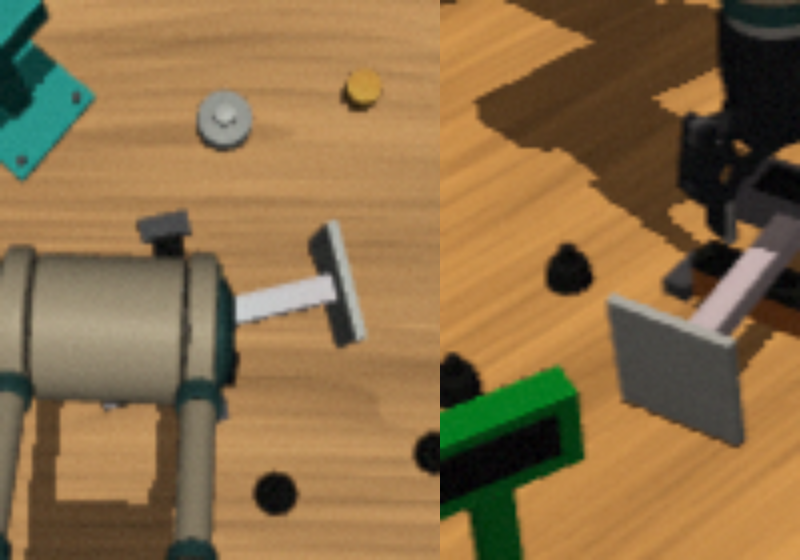

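The column is at about 80°, well supported, with the plate nearly on edge. I'll continue slowly.

Request:
step_arm([
  {"dp": [-0.0008,0.0032,-0.009],"yaw": 0,"grip": 1},
  {"dp": [-0.0008,0.0032,-0.009],"yaw": 0,"grip": 1},
  {"dp": [-0.0008,0.0032,-0.009],"yaw": 0,"grip": 1},
  {"dp": [-0.0008,0.0032,-0.009],"yaw": 0,"grip": 1},
  {"dp": [-0.0008,0.0032,-0.009],"yaw": 0,"grip": 1},
])

```text
clock: 13.82
position: [0.5379, 0.0585, 0.06]
ee_rot: [-0.0, 0.071, 0.997, 0.0]
contact_force: [-0.4, 1.9, -1.9]
width: 0.0852
gripper_force: 0.9
```

```bash
python3 pos.py
python3 - <<'E'
from h import *
t=np.array([-.253,.967])
A=ray("top",(313,185.5),.0886)[:2];B=ray("top",(320.5,214.5),.0886)[:2]
print("toe",(A+B)/2+t*.0157,"yaw",np.arctan2(*(A-B)[::-1]))
E
```

```text
front edge s 0.19399200627723365 e 0.01129218014252599
rear in s 0.11972102064864774 e -0.031835731814104
rear out s 0.10589807214490672 e -0.03764289503403537
theta 82.51013134158946 corner h 58.78861710002826 tip 0.0460219152031444 phi 1.4289724762756206 [-0.43106565  1.87909583 -1.90616969] 0.8816219909931533
toe [ 0.59126007 -0.08447438] yaw 0.2559615408790562
```

Request:
step_arm([
  {"dp": [-0.0008,0.0032,-0.006],"yaw": 0,"grip": 1},
  {"dp": [-0.0008,0.0032,-0.006],"yaw": 0,"grip": 1},
  {"dp": [-0.0008,0.0032,-0.006],"yaw": 0,"grip": 1},
  {"dp": [-0.0008,0.0032,0],"yaw": 0,"grip": 1},
  {"dp": [-0.0008,0.0032,0],"yaw": 0,"grip": 1},
])

```text
clock: 14.45
position: [0.5375, 0.0615, 0.0567]
ee_rot: [0.0, 0.071, 0.997, -0.0]
contact_force: [0.3, -0.7, 0.6]
width: 0.0855
gripper_force: 0.0
```

```bash
python3 pos.py
python3 - <<'E'
from h import *
import cv2
t=cams.get_image("top");s=cams.get_image("scene")
a=cv2.resize(t[170:240,270:340],(560,560),interpolation=cv2.INTER_CUBIC);b=cv2.resize(s[190:310,250:300],(233,560),interpolation=cv2.INTER_CUBIC)
cv2.imwrite("pics/a7.png",np.hstack([a,b]))
E
```

```text
front edge s 0.19708989566931423 e 0.011700270666348711
rear in s 0.12258259611870462 e -0.03152392947318839
rear out s 0.10875946026262004 e -0.03733064671309506
theta 85.85294168799899 corner h 47.376925027448735 tip 0.042747971812641374 phi 1.4290047397975634 [ 0.33605978 -0.74227018  0.635801  ] 0.0
```

View pics/a7.png

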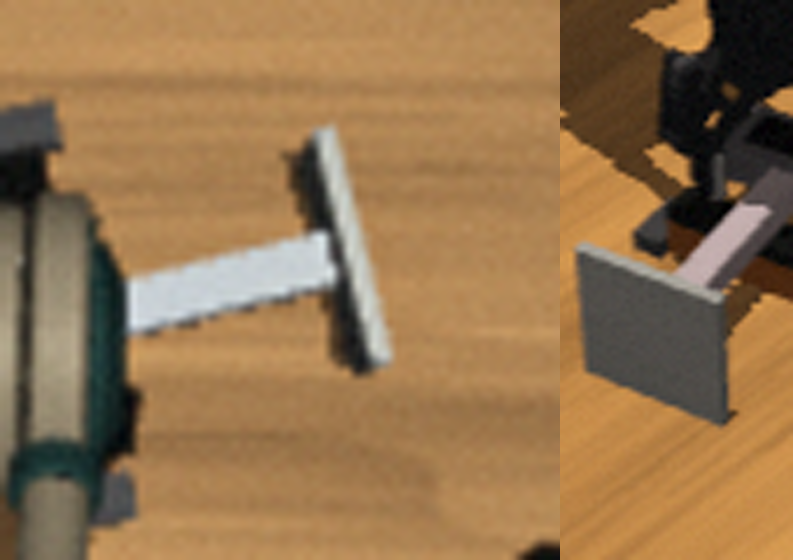

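There is no force left on the finger, so the column rests on the stop with its plate standing on edge. I'll ease the finger away and lift clear.

Request:
step_arm([
  {"dp": [-0.002,0.01,0],"yaw": 0,"grip": 1},
  {"dp": [-0.002,0.01,0],"yaw": 0,"grip": 1},
  {"dp": [-0.002,0.01,0],"yaw": 0,"grip": 1},
  {"dp": [-0.002,0.01,0],"yaw": 0,"grip": 1},
  {"dp": [0,0,0],"yaw": 0,"grip": 1},
])

```text
clock: 15.18
position: [0.5355, 0.0699, 0.0565]
ee_rot: [-0.0, 0.071, 0.997, 0.0]
contact_force: [0.4, 0.6, -0.2]
width: 0.0853
gripper_force: 0.0
```

Request:
step_arm([
  {"dp": [0,0,0.05],"yaw": 0,"grip": 1},
  {"dp": [0,0,0.1],"yaw": 0,"grip": 1},
  {"dp": [0,0,0.2],"yaw": 0,"grip": 1},
  {"dp": [0,0,0.25],"yaw": 0,"grip": 1},
  {"dp": [0,0,0.25],"yaw": 0,"grip": 1},
])

```text
clock: 15.8
position: [0.5354, 0.0696, 0.2288]
ee_rot: [0.0, 0.071, 0.997, 0.0]
contact_force: [0.9, -0.4, -0.5]
width: 0.0854
gripper_force: 0.0
```

Request:
step_arm([
  {"dp": [-0.16,0.24,0],"yaw": 0,"grip": 1},
  {"dp": [-0.16,0.24,0],"yaw": 0,"grip": 1},
  {"dp": [-0.16,0.24,0],"yaw": 0,"grip": 1},
  {"dp": [-0.16,0.24,0],"yaw": 0,"grip": 1},
  {"dp": [0,0,0],"yaw": 0,"grip": 1},
])

```text
clock: 16.42
position: [0.405, 0.2643, 0.2274]
ee_rot: [-0.0, 0.068, 0.998, 0.001]
contact_force: [0.4, -0.3, 0.3]
width: 0.0856
gripper_force: 0.0
```

Run:
```python
from h import *
import cv2
t=cams.get_image("top");s=cams.get_image("scene")
a=cv2.resize(t[140:260,250:350],(480,576),interpolation=cv2.INTER_CUBIC);b=cv2.resize(s[190:310,240:305],(312,576),interpolation=cv2.INTER_CUBIC)
cv2.imwrite("pics/a8.png",np.hstack([a,b]))
```

```text
(no output)
```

View pics/a8.png

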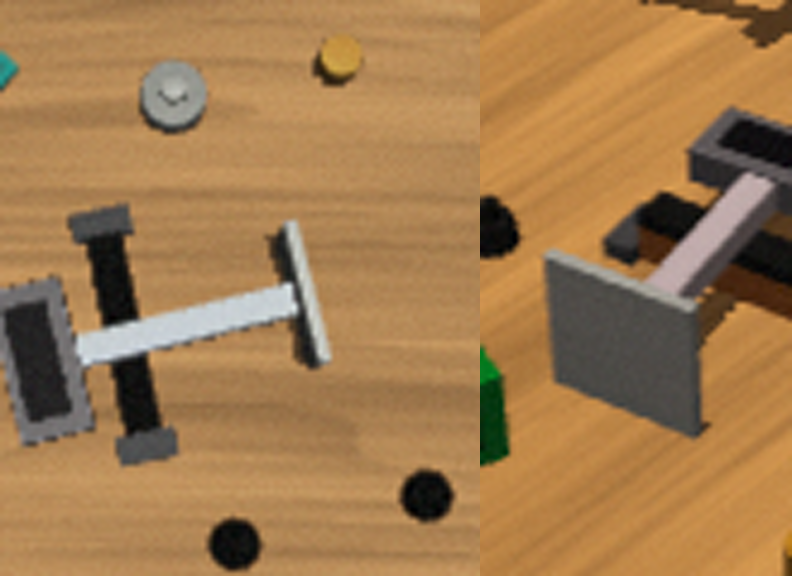

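The column lies on the stop with the screen up at crop (40,360). The plate is on edge at (310,290) where it stood, and the other things are where they were.

```bash
python3 -c "
from rig import ticket
print(ticket.sign_off())"
```

```text
the job is handed in; nothing more can be done
None
```

The scale column now lies on the bench stop, screen up, with its base plate on edge within about 10 mm of where it stood. The fingers let it down until the stop took its weight, the other bench items look unmoved, and the arm is clear; I handed the job in, which returned no verdict.

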